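# Slide the fork rest post into the spring-plunger post holder

## Robot

A 6-joint arm with a two-finger parallel gripper is mounted at the origin on a cart in front of the work surface, level with it; the furniture and walls round the work are solid. World frame = base frame: x ahead of the robot, y to its left, z up, the work surface at z = 0. Lengths are in m, angles in rad, forces in N, time in s.
With the tool pointing down it reaches from about 0.35 to 0.975 m from the base axis. Payload 4.9 kg.
Tool frame: the origin (TCP) lies midway between the tips of the shut fingers; the grasp point (between the pads) lies 19 mm behind it; z points along the fingers, y is the direction in which the jaws open and shut (so a half turn about z gives the same grasp; the last joint's range is limited). The gripper opens to 85 mm and grips with 20 to 120 N. Pads are 22 mm wide; open, the fingers measure 114 mm over their backs; the gripper's body (76 mm by 85 mm) begins 54 mm behind the grasp point. The pads swing forward as they close: fully open they stand 13 mm farther back than shut.
Start: joints at [1.015, 0.053, 1.613, -0, 1.476, -0.119], TCP at [0.264, 0.566, 0.231] pointing down, gripper open.
Joint ranges: [-3.01, 3.01], [-1.01, 2.22], [0.06, 2.58], [-1.02, 4.17], [0.09, 2.62], [-3.14, 3.14]. Speed limits (rad/s): [2.57, 2.57, 3.14, 3.14, 3.14, 3.14].

## Interface

Orientations are given as a unit quaternion [w, x, y, z].
In Python, from plant import manip gives the robot as it stands. The module is installed in compiled form; this text tells all that it offers.
- The arm moves only by the tool move_arm, never from a script. Its argument "rows" is a list of rows, each an object of numbers: "tx", "ty", "tz": the shift along the tool's x, y, z in m; "ax", "ay", "az": the turn, a rotation vector about the tool's x, y, z in degrees; "jaw": the closure in counts, from 0 (fully open) to 255 (shut). In form: [{"tx": .., "ty": .., "tz": .., "ax": .., "ay": .., "az": .., "jaw": ..}, ...]. A call has 1 to 12 rows; each row shifts and turns the pose as measured when the row begins, along the tool's axes as they then stand; what a row does not reach is not made up. A row lasts 1/10 s, in which the tool goes at most 50 mm and 8.59 degrees, less where a joint would pass 70% of its speed; a pose out of reach is approached as far as the arm can. A call with a gripper value outside its range is refused whole. The fingers move at their own pace and stop on an object; the grip force is fixed at half the most. Time passes only in rows, so rows that do not move let the fingers close. It gives the time, the measured TCP pose, the force and the opening at its end, in the units of the state.
- manip.state(): the state, without advancing time (a new reading comes with each control period).
- manip.grab_frame(name): name is "scene" or "top"; returns a dict with "color" (480x640x3 uint8, red, green, blue), "intrinsics" (3x3 intrinsics, pixels), "R" (3x3) and "t" (3): a world point X has camera coordinates R X + t. Camera axes: x right, y down, z forward; pixel columns grow to the right and rows downward; lengths in m; the calibration is good to about 2 mm. A picture is of the moment at which its call begins. There is no depth.
- manip.job_done(): hands the job in, once; it reports no verdict.
The state is a dict: "time": time; "joint_pos": joint angles; "joint_vel": joint speeds; "joint_efforts": joint torques, N m; "tool_pos": TCP position; "tool_rot": TCP orientation; "contact_force": force on the tool from outside, world axes, zero at the start; "ft_torque": the same for the moment, N m; "gripper_width": opening from 0.0 (shut) to 1.0 (fully open).
Only numpy, scipy, OpenCV 4.12 (cv2) and the standard library are available. Lean on these libraries where they do the work, as an engineer would, in place of code of your own. Each camera call takes 0.05 s, during which the arm holds its last target.

## Task

Set up the specimen rest: take the post with the V-shaped fork head out of the wooden storage block and slide it upright, foot first, into the metal post holder, pushing it past the side spring plunger until it is fully home, then let go so that the plunger grips it. Leave the post with the flat disc head in its place in the block.

Things in the scene. Friction and masses are not known exactly. Their poses are not given: they have to be found in the camera images.
- fork_post: Steel post 130 mm tall, upright in a well of a wooden block; head is a V fork of two prongs, 30 wide. Origin: centre of foot underside; z up the post, x along the fork. Upward: tapered foot (5 wide, 16 at 12 mm), 16 mm round shaft to 62, 40 mm flange 62 to 66, 26 mm round grip 66 to 112 (grasp at about 92), head to 130. 0.12 kg. Raise by 70 mm to clear the block. It stands 8 mm above z = 0.
- disc_post: The other post, to stay in its well: same origin, shaft, flange and grip, but a flat 30 mm disc head with cork pad, top at 126 mm (carry over it with care). The wooden block is 60 x 160 x 70 mm with two plain wells, 20 mm wide, 64 deep, 104 apart; the posts' flanges rest on its top. Either post may be in either well.
- post_holder: Fixed metal holder: 80 x 80 x 10 mm base plate, round 40 mm tower. Origin: underside of base, on the bore axis; z up. Bore 21 mm wide, floor 10 mm above origin. Funnel mouth narrows from 36 mm at the rim (70 above origin) to 21 mm (58 above). Plunger enters from its +y side at 38 mm; black knob reaches 62 mm out. Fully home: post origin 10 mm above this origin, flange 2 mm above the rim.
- holder_plunger (a joint): Spring plunger of the holder, in m: 0 = out, its round nose 2.5 mm from the bore axis; grows as the post pushes it back; 0.003 to 0.008 with the shaft beside it; limit 0.0095. It presses sideways with 3 to 7 N, so pushing the post down past it takes up to about 15 N; its own weight does not take it home.
Mind the look-alikes: they are no part of the job. What is shaped like the fork_post but blue is not meant.

How it is judged:
By the outcome, as a careful person would: the job done as asked, in the order asked, and still so for the second after the job is handed in, with the robot touching nothing.
It also fails if it takes over 45 s, if anything falls off the work surface, if the arm or the gripper's body presses on something with over 40 N, if the wrist force passes 120 N, or if a joint passes its speed limit or range.

## Working session

There is one attempt and no reset: what is moved stays moved. The work goes in short steps, Python scripts to look and compute and a tool call to move; the robot and the scene stay as the last step left them, time stands still between calls to the robot, and variables do not carry over. Pictures are saved under pics/ and viewed, and the job is handed in when it is done.

Besides the shell and the picture viewer there is one more tool, called after "Emit:" by a JSON object that holds its "fn" and its "kwargs". move_arm: Moves the arm, as the interface text tells. Its arguments: {"type":"object","properties":{"rows":{"type":"array"}},"required":["rows"]}

```bash
mkdir -p pics; cat > h.py <<'E'
import numpy as np, cv2
from plant import manip
def grab(n,f):
    g=manip.grab_frame(n); cv2.imwrite(f,g["color"][:,:,::-1]); np.savez(f.replace('.png','.npz'),**g); return g
def load(f): return dict(np.load(f.replace('.png','.npz')))
def ray(g,u,v):
    K,R,t=g["intrinsics"],g["R"],g["t"]; c=-R.T@t; d=R.T@np.linalg.inv(K)@np.array([u,v,1.]); return c,d/np.linalg.norm(d)
def onz(g,u,v,z):
    c,d=ray(g,u,v); return c+d*(z-c[2])/d[2]
def tri(g1,p1,g2,p2):
    c1,d1=ray(g1,*p1); c2,d2=ray(g2,*p2)
    A=np.stack([d1,-d2],1); s=np.linalg.lstsq(A,c2-c1,rcond=None)[0]
    a=c1+s[0]*d1;b=c2+s[1]*d2; return (a+b)/2,np.linalg.norm(a-b)
def proj(g,X):
    p=g["intrinsics"]@(g["R"]@np.array(X,float)+g["t"]); return p[:2]/p[2]
E
python3 - <<'E'
from h import *
np.set_printoptions(precision=4,suppress=True)
for n in("scene","top"):
    g=grab(n,f"pics/{n}0.png"); print(n,-g["R"].T@g["t"],g["intrinsics"][0,0]); print(g["R"])
print(manip.state())
E
```

```text
scene [ 0.1395 -0.3464  0.704 ] 596.5912758008072
[[ 0.8234 -0.5674 -0.0096]
 [-0.4169 -0.5933 -0.6886]
 [ 0.385   0.571  -0.725 ]]
top [0.3181 0.1557 0.8835] 533.2793831522497
[[ 0.0236 -0.9997 -0.0006]
 [-0.9817 -0.0231 -0.1891]
 [ 0.189   0.005  -0.982 ]]
{'time': 0.1, 'joint_pos': array([ 1.015 ,  0.0533,  1.6141,  0.    ,  1.476 , -0.119 ]), 'joint_vel': array([-0.0009, -0.0018, -0.0028,  0.0021, -0.0001,  0.0006]), 'joint_efforts': array([ -0.0002, -39.4905, -37.1363,  -0.0002,   0.0039,  -0.    ]), 'tool_pos': array([0.2641, 0.5658, 0.2302]), 'tool_rot': array([-0.0003,  0.2167,  0.9762, -0.0009]), 'contact_force': array([ 0.4683, -0.2825,  0.0445]), 'ft_torque': array([ 0.027 , -0.0226, -0.0081]), 'gripper_width': 0.9975258927909626}
```

View pics/scene0.png

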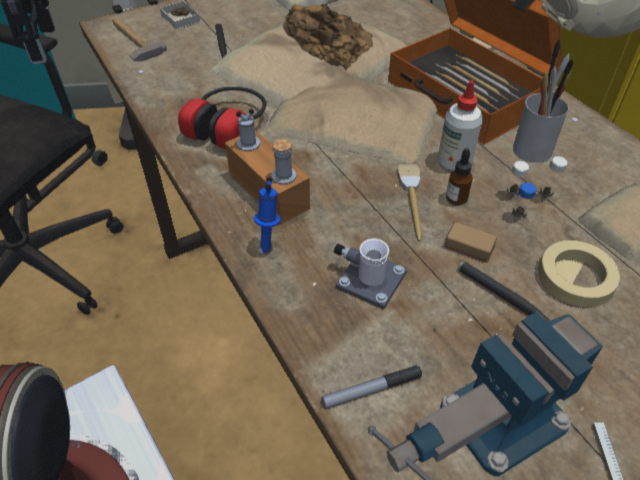

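View pics/top0.png

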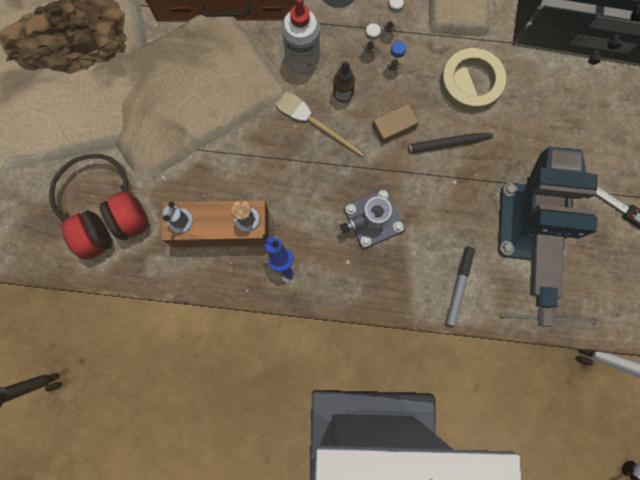

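Candidates: grey post in the block's far well (scene 247,132 / top 176,215); grey post with a cork-coloured top in the near well (scene 283,160 / top 243,215), probably the disc post; and the blue look-alike outside the block (scene 267,215 / top 280,258). The holder is at scene (373,265) / top (377,212), with its knob to the left. Next, a close crop.

```bash
python3 - <<'E'
import cv2,numpy as np
a=cv2.imread('pics/scene0.png')[100:220,215:325];b=cv2.imread('pics/top0.png')[190:250,155:275]
c=cv2.imread('pics/scene0.png')[230:310,325:415];d=cv2.imread('pics/top0.png')[180:255,330:410]
r=lambda x,w,h:cv2.resize(x,(w,h),interpolation=cv2.INTER_CUBIC)
cv2.imwrite('pics/crop0.png',np.vstack([np.hstack([r(a,330,360),r(b,470,235) if 0 else cv2.copyMakeBorder(r(b,470,235),0,125,0,0,0)]) ,np.hstack([r(c,270,240),r(d,256,240),np.zeros((240,274,3),np.uint8)])]))
E
```

```text
(no output)
```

View pics/crop0.png

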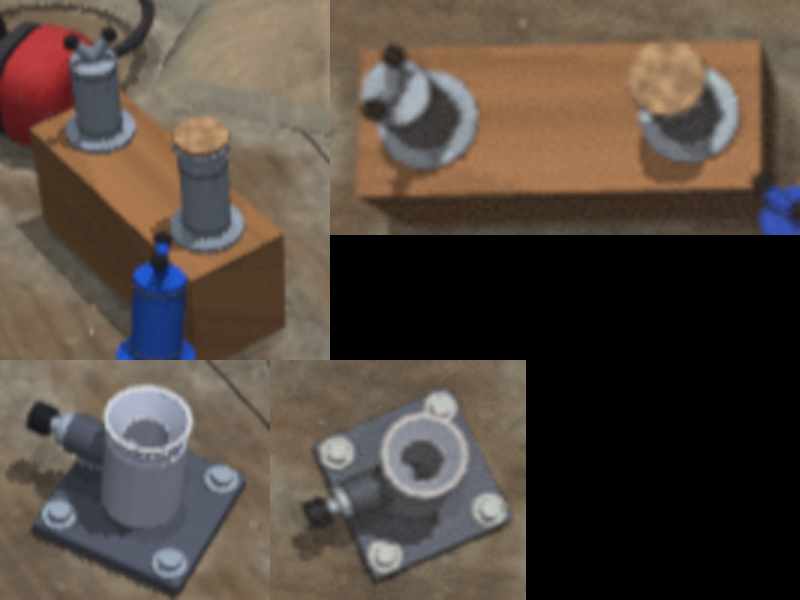

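```bash
cat > crop.py <<'E'
import cv2,sys
f,x,y,w,h,s,o=sys.argv[1:];x,y,w,h,s=map(int,(x,y,w,h,s))
i=cv2.resize(cv2.imread(f)[y:y+h,x:x+w],None,fx=s,fy=s,interpolation=cv2.INTER_CUBIC)
for k in range(0,w,10): cv2.line(i,(k*s,0),(k*s,5 if k%20 else 12),(0,255,255),1); cv2.putText(i,str(x+k),(k*s,22),0,.35,(0,255,255)) if k%10==0 else 0
for k in range(0,h,10): cv2.line(i,(0,k*s),(8,k*s),(0,255,255),1); cv2.putText(i,str(y+k),(10,k*s+4),0,.35,(0,255,255))
cv2.imwrite(o,i)
E
python3 crop.py pics/scene0.png 225 105 50 55 10 pics/c1.png; python3 crop.py pics/top0.png 155 190 60 60 10 pics/c2.png
python3 crop.py pics/scene0.png 325 230 90 80 8 pics/c3.png; python3 crop.py pics/top0.png 330 180 80 75 8 pics/c4.png
```

```text
(no output)
```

View pics/c1.png

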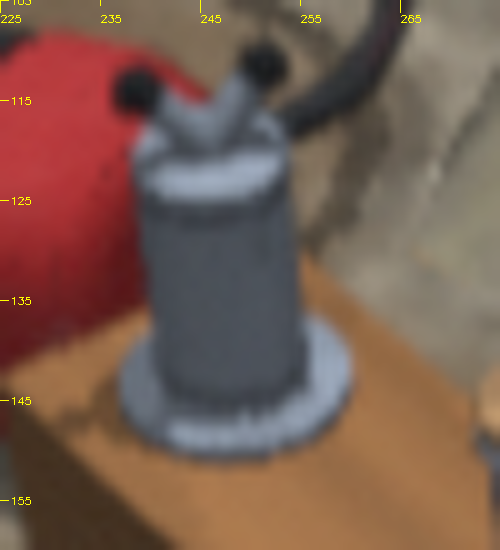

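View pics/c2.png

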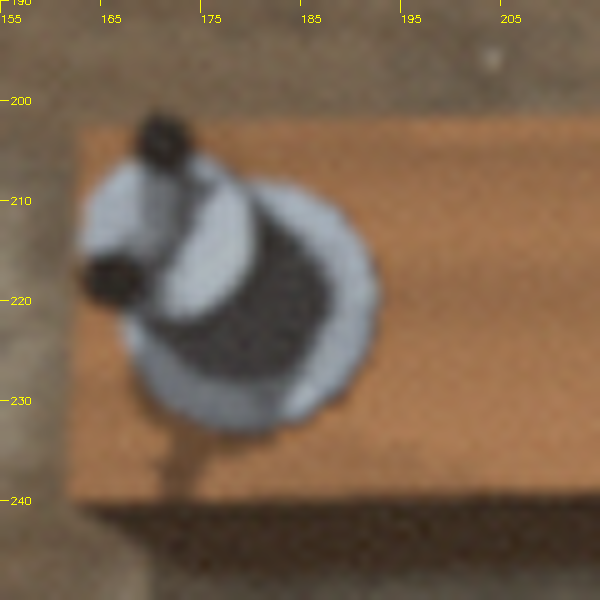

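View pics/c3.png

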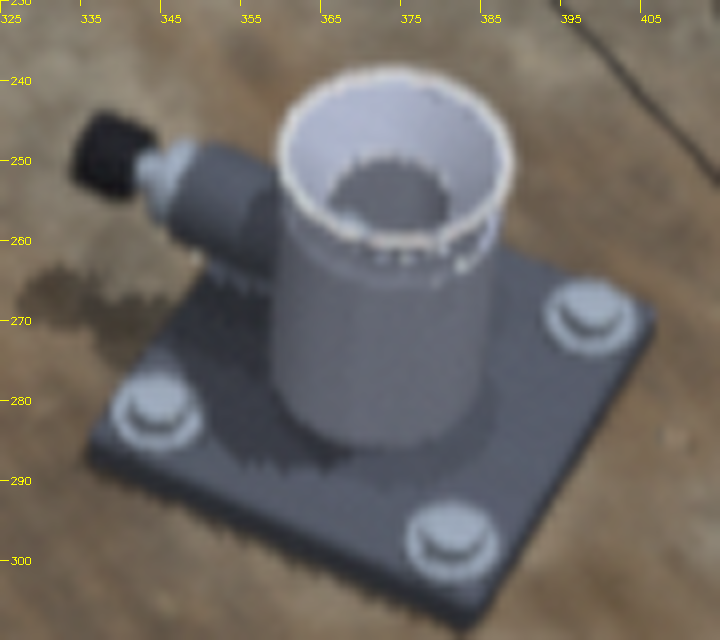

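View pics/c4.png

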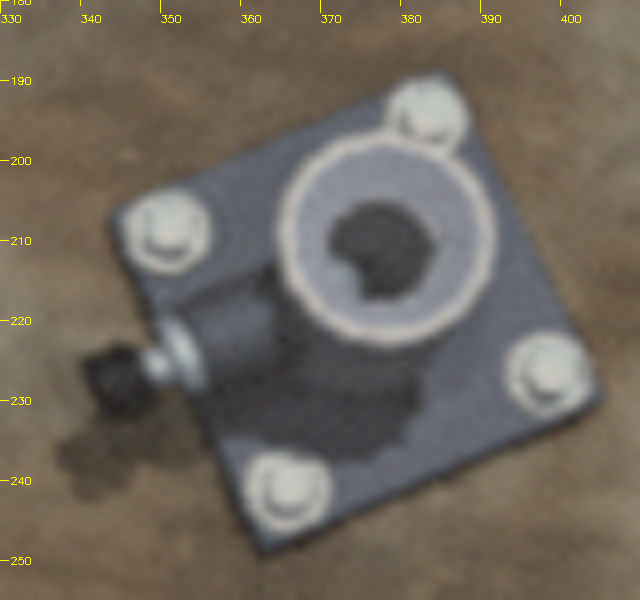

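```bash
python3 - <<'E'
from h import *
np.set_printoptions(precision=4,suppress=True)
s=load('pics/scene0.png');t=load('pics/top0.png')
P={'tipL':((238.5,114),(171.3,204.2)),'tipL2':((238.5,114),(166.3,217.7)),'tipR':((251.3,111.5),(171.3,204.2)),'flange':((248.5,142.8),(180,220.3)),'rim':((374.2,249.6),(378,209.5)),'knob':((339,249.5),(344.5,227.5)),'gripTop':((246,121.5),(171.5,213.5))}
for k,(a,b) in P.items():
    a=np.array(a)-.5;b=np.array(b)-.5
    print(k,*tri(s,a,t,b))
a=lambda n,p,z:print(n,onz(s,*(np.array(p[0])-.5),z),onz(t,*(np.array(p[1])-.5),z))
a('flange',P['flange'],.074);a('rim',P['rim'],.07);a('gt',P['gripTop'],.12)
# base corners on z=.01 top
for c in [(385,189),(343.7,207),(363,249.5),(405,230)]: print('corner',onz(t,c[0]-.5,c[1]-.5,.01))
for c in [(162.8,202),(162,240),(265,200.5),(266,239.5)]: print('block',onz(t,c[0]-.5,c[1]-.5,.07))
E
```

```text
tipL [0.4939 0.3786 0.1356] 0.023149866010525693
tipL2 [0.4841 0.3816 0.1345] 0.002436029739083383
tipR [0.5044 0.3759 0.1342] 0.00218038830816132
flange [0.4942 0.3783 0.0733] 0.0022237794879123316
rim [0.5197 0.0699 0.0704] 0.001659285486551576
knob [0.4961 0.1207 0.0389] 0.002040422125210479
gripTop [0.4948 0.3799 0.1161] 0.0021567988252197802
flange [0.4927 0.3778 0.074 ] [0.4951 0.3777 0.074 ]
rim [0.5191 0.0704 0.07  ] [0.5206 0.0695 0.07  ]
gt [0.4914 0.3753 0.12  ] [0.4949 0.3784 0.12  ]
corner [0.5716 0.0514 0.01  ]
corner [0.5385 0.121  0.01  ]
corner [0.4666 0.0879 0.01  ]
corner [0.5013 0.0179 0.01  ]
block [0.5248 0.4081 0.07  ]
block [0.464  0.4045 0.07  ]
block [0.531  0.2474 0.07  ]
block [0.4686 0.2431 0.07  ]
```

Fork post: flange (0.494, 0.378, 0.073) and prong tips at z 0.135, both consistent with the text (0.074 and 0.138). Holder rim (0.520, 0.070, 0.070), and the base centre agrees. I'll turn the jaws along world x, away from the earmuffs, then move above the post.

Emit:
{"fn": "move_arm", "kwargs": {"rows": [{"az": 8.1, "jaw": 0}, {"az": 8.1, "jaw": 0}, {"az": 8.1, "jaw": 0}, {"az": 8.1, "jaw": 0}, {"az": 8.1, "jaw": 0}, {"az": 8.1, "jaw": 0}, {"az": 8.1, "jaw": 0}, {"az": 8.1, "jaw": 0}, {"jaw": 0}]}}

```text
schema error: expected keys tx, ty, tz, ax, ay, az, jaw
```

```bash
cat >> h.py <<'E'
from scipy.spatial.transform import Rotation as Ro
def togo(X):
    s=manip.state(); q=s["tool_rot"]; R=Ro.from_quat([q[1],q[2],q[3],q[0]]).as_matrix()
    print('t',s['time'],'p',s['tool_pos'],'w',s['gripper_width'],'F',s['contact_force'],'q',s['joint_pos']); print('jaw axis',R[:,1],'zaxis',R[:,2],'rotvec to go(deg, tool)',np.degrees(Ro.from_matrix(R.T@Ro.align_vectors([[0,0,-1]],[R[:,2]])[0].as_matrix()@R).as_rotvec()))
    print('tool shift',R.T@(np.array(X)-s['tool_pos']))
np.set_printoptions(precision=4,suppress=True)
E
python3 -c "
from h import *
togo([.4945,.378,.231])"
```

```text
t 0.1 p [0.2641 0.5658 0.2302] w 0.9975258927909626 F [ 0.4683 -0.2825  0.0445] q [ 1.015   0.0533  1.6141  0.      1.476  -0.119 ]
jaw axis [ 0.423   0.9061 -0.0019] zaxis [-0.001  -0.0016 -1.    ] rotvec to go(deg, tool) [-0.1066 -0.0128  0.    ]
tool shift [-0.2882 -0.0727 -0.0007]
```

Emit:
{"fn": "move_arm", "kwargs": {"rows": [{"tx": 0, "ty": 0, "tz": 0, "ax": 0, "ay": 0, "az": 8.1, "jaw": 0}, {"tx": 0, "ty": 0, "tz": 0, "ax": 0, "ay": 0, "az": 8.1, "jaw": 0}, {"tx": 0, "ty": 0, "tz": 0, "ax": 0, "ay": 0, "az": 8.1, "jaw": 0}, {"tx": 0, "ty": 0, "tz": 0, "ax": 0, "ay": 0, "az": 8.1, "jaw": 0}, {"tx": 0, "ty": 0, "tz": 0, "ax": 0, "ay": 0, "az": 8.1, "jaw": 0}, {"tx": 0, "ty": 0, "tz": 0, "ax": 0, "ay": 0, "az": 8.1, "jaw": 0}, {"tx": 0, "ty": 0, "tz": 0, "ax": 0, "ay": 0, "az": 8.1, "jaw": 0}, {"tx": 0, "ty": 0, "tz": 0, "ax": 0, "ay": 0, "az": 8.1, "jaw": 0}, {"tx": 0, "ty": 0, "tz": 0, "ax": 0, "ay": 0, "az": 0, "jaw": 0}]}}

```text
time: 1.0
tool_pos: [0.2623, 0.5629, 0.2233]
tool_rot: [0.002, 0.722, 0.692, -0.006]
contact_force: [0.5, -0.6, 0.2]
gripper_width: 0.997
```

```bash
python3 -c "
from h import *
togo([.4945,.378,.231])"
```

```text
t 1.0 p [0.2623 0.5629 0.2233] w 0.9973401832602181 F [ 0.4932 -0.6142  0.1517] q [1.015  0.057  1.622  0.     1.4759 1.0578]
jaw axis [ 0.9991 -0.0428 -0.0065] zaxis [-0.007  -0.0112 -0.9999] rotvec to go(deg, tool) [-0.3736  0.6612 -0.    ]
tool shift [-0.1749  0.2399 -0.0073]
```

Emit:
{"fn": "move_arm", "kwargs": {"rows": [{"tx": -0.022, "ty": 0.03, "tz": -0.003, "ax": -0.4, "ay": 0.6, "az": 0, "jaw": 0}, {"tx": -0.022, "ty": 0.03, "tz": -0.002, "ax": 0, "ay": 0, "az": 0, "jaw": 0}, {"tx": -0.022, "ty": 0.03, "tz": -0.002, "ax": 0, "ay": 0, "az": 0, "jaw": 0}, {"tx": -0.022, "ty": 0.03, "tz": -0.002, "ax": 0, "ay": 0, "az": 0, "jaw": 0}, {"tx": -0.022, "ty": 0.03, "tz": -0.002, "ax": 0, "ay": 0, "az": 0, "jaw": 0}, {"tx": -0.022, "ty": 0.03, "tz": -0.002, "ax": 0, "ay": 0, "az": 0, "jaw": 0}, {"tx": -0.022, "ty": 0.03, "tz": -0.002, "ax": 0, "ay": 0, "az": 0, "jaw": 0}, {"tx": -0.022, "ty": 0.03, "tz": -0.002, "ax": 0, "ay": 0, "az": 0, "jaw": 0}, {"tx": 0, "ty": 0, "tz": -0.001, "ax": 0, "ay": 0, "az": 0, "jaw": 0}]}}

```text
time: 1.9
tool_pos: [0.5031, 0.3727, 0.2377]
tool_rot: [0.0, 0.71, 0.705, -0.003]
contact_force: [0.1, 1.0, 0.2]
gripper_width: 1.0
```

```bash
python3 -c "
from h import *
togo([.4945,.378,.231])
grab('scene','pics/s1.png');grab('top','pics/t1.png')"
```

```text
t 1.9 p [0.5031 0.3727 0.2377] w 1.0004418687552032 F [0.1343 0.9718 0.1573] q [ 0.5198  0.0554  1.5995 -0.0024  1.4921  0.527 ]
jaw axis [ 1.     -0.007  -0.0035] zaxis [-0.0035 -0.0047 -1.    ] rotvec to go(deg, tool) [-0.1986  0.2722 -0.    ]
tool shift [ 0.0053 -0.0087  0.0067]
```

View pics/s1.png

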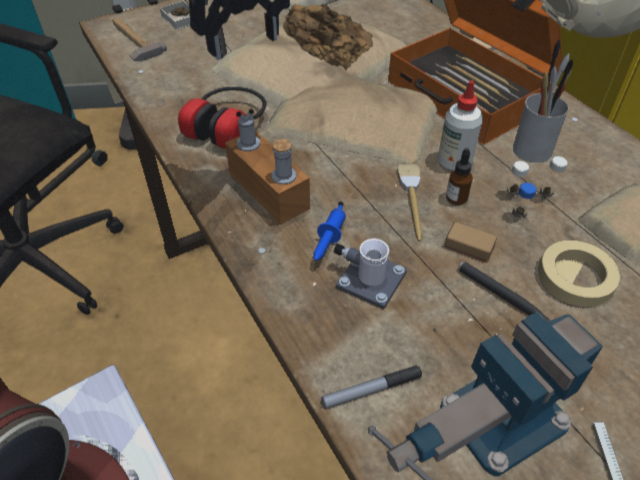

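```bash
python3 -c "
from h import *
g=load('pics/s1.png');print(proj(g,[.5031,.3727,.2377]))"
python3 crop.py pics/s1.png 200 0 220 310 2 pics/c5.png
```

```text
[245.7067  54.5219]
```

View pics/t1.png

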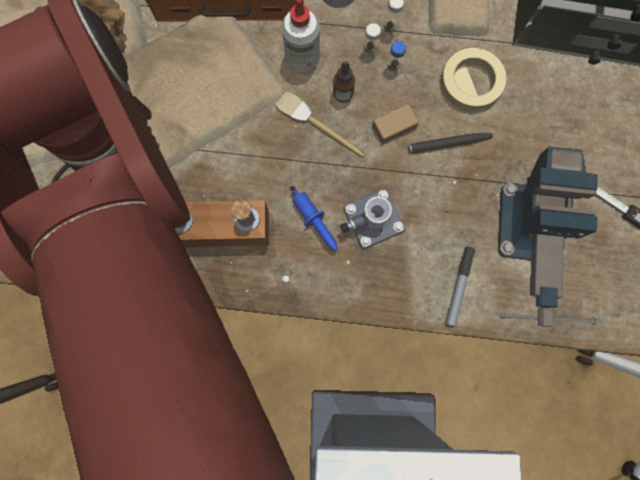

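View pics/c5.png

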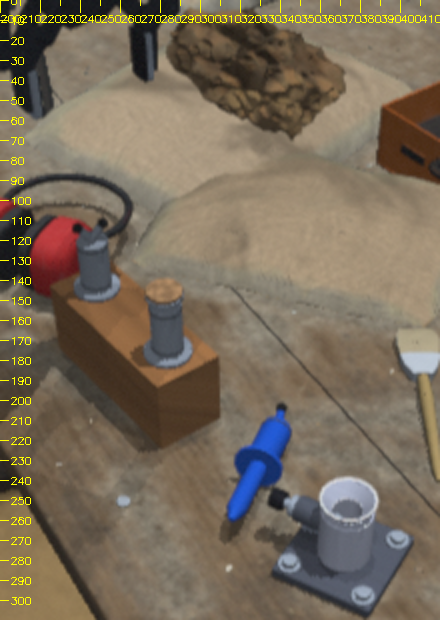

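The fork post and block look as before. The blue look-alike, which started on its tapered foot, has toppled and now lies at scene (330,230), beside the holder's knob. It's low, so it doesn't block the mouth. I'll check that the block and post haven't shifted.

```bash
python3 - <<'E'
from h import *
a=cv2.imread('pics/scene0.png',0).astype(np.float32);b=cv2.imread('pics/s1.png',0).astype(np.float32)
for n,(x,y,w,h) in {'fork':(232,108,30,45),'disc':(268,135,32,50),'holder':(350,235,60,70)}.items():
    print(n,cv2.phaseCorrelate(a[y:y+h,x:x+w],b[y:y+h,x:x+w]))
E
```

```text
fork ((0.0709653798054859, 0.8283914174649318), 0.855927633356165)
disc ((0.15051525256604492, 0.002593584709337904), 0.9571064907312393)
holder ((-0.02030876585946828, -0.013705662677928387), 0.9858727536819599)
```

Emit:
{"fn": "move_arm", "kwargs": {"rows": [{"tx": 0.005, "ty": -0.0085, "tz": 0, "ax": -0.2, "ay": 0.3, "az": 0, "jaw": 0}, {"tx": 0, "ty": 0, "tz": 0, "ax": 0, "ay": 0, "az": 0, "jaw": 0}, {"tx": 0, "ty": 0, "tz": 0.03, "ax": 0, "ay": 0, "az": 0, "jaw": 0}, {"tx": 0, "ty": 0, "tz": 0.03, "ax": 0, "ay": 0, "az": 0, "jaw": 0}, {"tx": 0, "ty": 0, "tz": 0, "ax": 0, "ay": 0, "az": 0, "jaw": 0}]}}

```text
time: 2.5
tool_pos: [0.4866, 0.3853, 0.1774]
tool_rot: [-0.002, 0.705, 0.71, 0.002]
contact_force: [-0.2, -0.2, -1.6]
gripper_width: 0.997
```

```bash
python3 -c "
from h import *
togo([.4945,.378,.081])
grab('scene','pics/s2.png')"
python3 crop.py pics/s2.png 190 60 120 100 6 pics/c6.png
```

```text
t 2.5 p [0.4866 0.3853 0.1774] w 0.996706366478571 F [-0.1777 -0.2363 -1.6061] q [0.5482 0.0786 1.6771 0.0038 1.3835 0.5403]
jaw axis [1.     0.0072 0.0001] zaxis [ 0.0001  0.0044 -1.    ] rotvec to go(deg, tool) [ 0.007  -0.2539  0.    ]
tool shift [-0.0078  0.0079  0.0964]
```

View pics/c6.png

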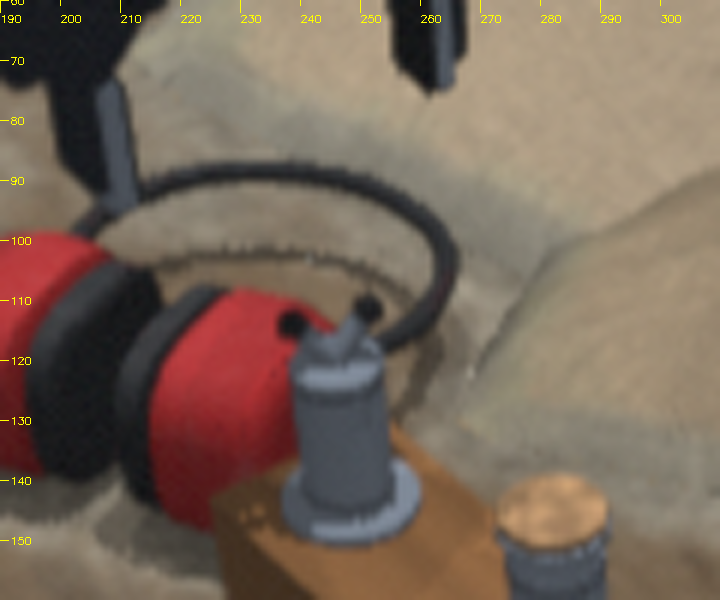

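Post centred at scene x≈246 between the open fingers, tips still above it. I'll correct the lateral offset in small rows.

Emit:
{"fn": "move_arm", "kwargs": {"rows": [{"tx": -0.004, "ty": 0.004, "tz": 0, "ax": 0, "ay": -0.2, "az": 0, "jaw": 0}, {"tx": -0.002, "ty": 0.002, "tz": 0, "ax": 0, "ay": 0, "az": 0, "jaw": 0}, {"tx": 0, "ty": 0, "tz": 0, "ax": 0, "ay": 0, "az": 0, "jaw": 0}, {"tx": 0, "ty": 0, "tz": 0, "ax": 0, "ay": 0, "az": 0, "jaw": 0}]}}

```text
time: 2.95
tool_pos: [0.4956, 0.382, 0.1864]
tool_rot: [0.001, 0.704, 0.711, 0.006]
contact_force: [0.4, 0.5, -0.3]
gripper_width: 1.0
```

```bash
python3 -c "
from h import *
togo([.4945,.378,.081])"
```

```text
t 2.95 p [0.4956 0.382  0.1864] w 0.9995219272506772 F [ 0.4171  0.485  -0.2864] q [0.5375 0.0769 1.6635 0.0006 1.3885 0.5276]
jaw axis [0.9999 0.0097 0.0106] zaxis [ 0.0105  0.007  -0.9999] rotvec to go(deg, tool) [ 0.6079 -0.3956 -0.    ]
tool shift [-0.0047 -0.0023  0.1053]
```

```bash
python3 -c "
from h import *
for i in range(6):
    s=manip.state();print(s['time'],s['tool_pos'],s['joint_vel']);manip.grab_frame('top')"
```

```text
2.95 [0.4956 0.382  0.1864] [-0.0031 -0.0065 -0.017  -0.0016  0.0017 -0.0018]
3.0 [0.4958 0.382  0.1866] [ 0.0016  0.0015  0.0042 -0.0004 -0.0021  0.0016]
3.05 [0.4956 0.3819 0.1862] [ 0.0022  0.006   0.0109 -0.0002  0.0011 -0.0007]
3.1 [0.4954 0.3818 0.1858] [ 0.      0.0043  0.0084 -0.0005 -0.0004 -0.0002]
3.15 [0.4952 0.3817 0.1854] [ 0.0021  0.0059  0.0053 -0.0018  0.0003  0.0005]
3.2 [0.4951 0.3817 0.1851] [-0.0003  0.0024  0.0048 -0.0005  0.0017 -0.0025]
```

Emit:
{"fn": "move_arm", "kwargs": {"rows": [{"tx": -0.003, "ty": -0.001, "tz": 0.015, "ax": 0.4, "ay": -0.3, "az": 0, "jaw": 0}, {"tx": 0, "ty": 0, "tz": 0.015, "ax": 0, "ay": 0, "az": 0, "jaw": 0}, {"tx": 0, "ty": 0, "tz": 0.01, "ax": 0, "ay": 0, "az": 0, "jaw": 0}, {"tx": 0, "ty": 0, "tz": 0.005, "ax": 0, "ay": 0, "az": 0, "jaw": 0}, {"tx": 0, "ty": 0, "tz": 0.002, "ax": 0, "ay": 0, "az": 0, "jaw": 0}, {"tx": 0, "ty": 0, "tz": 0, "ax": 0, "ay": 0, "az": 0, "jaw": 0}]}}

```text
time: 3.85
tool_pos: [0.4925, 0.3775, 0.1307]
tool_rot: [-0.0, 0.704, 0.711, -0.002]
contact_force: [0.5, -0.1, 0.4]
gripper_width: 1.002
```

```bash
python3 -c "
from h import *
grab('scene','pics/s3.png')
togo([.4945,.378,.081])"
```

```text
t 3.9 p [0.4926 0.3776 0.131 ] w 1.0013133279674329 F [ 0.3349 -0.13    0.1859] q [ 0.5344  0.1248  1.7084 -0.0005  1.3122  0.5247]
jaw axis [ 0.9999  0.0098 -0.003 ] zaxis [-0.003  -0.0024 -1.    ] rotvec to go(deg, tool) [-0.1712  0.1335 -0.    ]
tool shift [0.0005 0.0021 0.0499]
```

Good. On down to grasp height.

Emit:
{"fn": "move_arm", "kwargs": {"rows": [{"tx": 0, "ty": 0.001, "tz": 0.015, "ax": 0, "ay": 0, "az": 0, "jaw": 0}, {"tx": 0, "ty": 0, "tz": 0.015, "ax": 0, "ay": 0, "az": 0, "jaw": 0}, {"tx": 0, "ty": 0, "tz": 0.008, "ax": 0, "ay": 0, "az": 0, "jaw": 0}, {"tx": 0, "ty": 0, "tz": 0.004, "ax": 0, "ay": 0, "az": 0, "jaw": 0}, {"tx": 0, "ty": 0, "tz": 0.001, "ax": 0, "ay": 0, "az": 0, "jaw": 0}, {"tx": 0, "ty": 0, "tz": 0, "ax": 0, "ay": 0, "az": 0, "jaw": 0}]}}

```text
time: 4.5
tool_pos: [0.4939, 0.3777, 0.0846]
tool_rot: [-0.0, 0.704, 0.711, -0.001]
contact_force: [-0.1, 0.3, 0.0]
gripper_width: 1.002
```

```bash
python3 -c "
from h import *
grab('scene','pics/s4.png')
togo([.4945,.378,.081])"
python3 crop.py pics/s4.png 190 60 120 100 6 pics/c7.png
```

```text
t 4.55 p [0.494  0.3778 0.0848] w 0.9971781155056221 F [-0.4484  0.6901  0.0171] q [ 0.5335  0.1769  1.7337 -0.0005  1.2336  0.5238]
jaw axis [ 0.9999  0.0099 -0.002 ] zaxis [-0.002  -0.0017 -1.    ] rotvec to go(deg, tool) [-0.1161  0.0985  0.    ]
tool shift [0.0002 0.0005 0.0037]
```

View pics/c7.png

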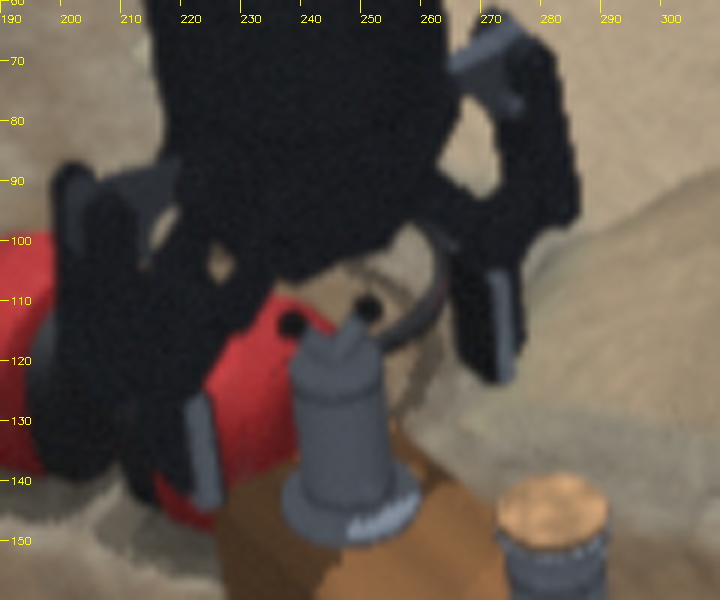

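Fingers straddle the grey fork post (prong tips at 238,114 and 250,112). The left finger passes close to the earmuff with no force reading. Closing.

Emit:
{"fn": "move_arm", "kwargs": {"rows": [{"tx": 0, "ty": 0.0, "tz": 0.002, "ax": 0, "ay": 0, "az": 0, "jaw": 255}, {"tx": 0, "ty": 0, "tz": 0, "ax": 0, "ay": 0, "az": 0, "jaw": 255}, {"tx": 0, "ty": 0, "tz": 0, "ax": 0, "ay": 0, "az": 0, "jaw": 255}, {"tx": 0, "ty": 0, "tz": 0, "ax": 0, "ay": 0, "az": 0, "jaw": 255}, {"tx": 0, "ty": 0, "tz": 0, "ax": 0, "ay": 0, "az": 0, "jaw": 255}, {"tx": 0, "ty": 0, "tz": 0, "ax": 0, "ay": 0, "az": 0, "jaw": 255}, {"tx": 0, "ty": 0, "tz": 0, "ax": 0, "ay": 0, "az": 0, "jaw": 255}, {"tx": 0, "ty": 0, "tz": 0, "ax": 0, "ay": 0, "az": 0, "jaw": 255}]}}

```text
time: 5.35
tool_pos: [0.4951, 0.3784, 0.0847]
tool_rot: [0.0, 0.704, 0.711, 0.0]
contact_force: [0.1, -0.1, 0.6]
gripper_width: 0.289
```

```bash
python3 -c "
from h import *
grab('scene','pics/s5.png')
togo([.4945,.378,.081])"
python3 crop.py pics/s5.png 190 60 120 100 6 pics/c8.png
```

```text
t 5.4 p [0.495  0.3784 0.0846] w 0.29039133057842326 F [-0.0812  0.4783 -0.8398] q [ 0.5335  0.1776  1.7331 -0.0005  1.23    0.5238]
jaw axis [1.     0.0099 0.0011] zaxis [ 0.0011  0.     -1.    ] rotvec to go(deg, tool) [ 0.0609 -0.0014  0.    ]
tool shift [-0.0004 -0.0006  0.0036]
```

View pics/c8.png

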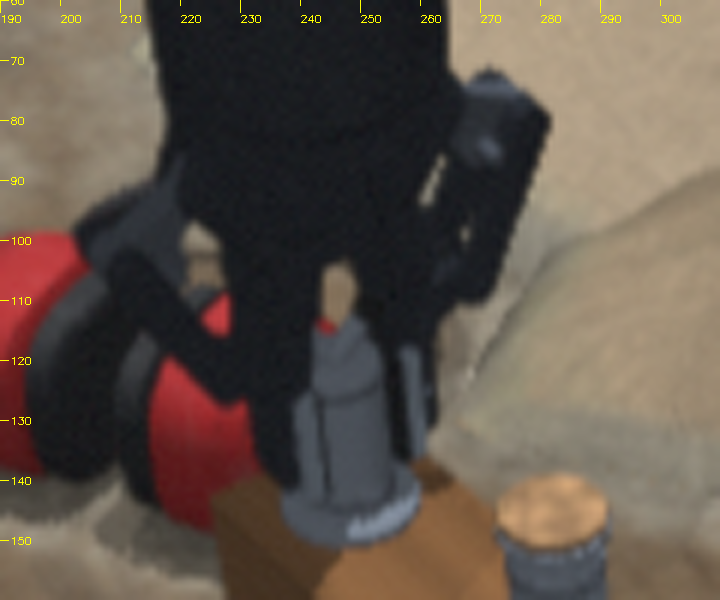

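Grip at width 0.29 (about 25 mm), matching the 26 mm grip. Lifting slowly.

Emit:
{"fn": "move_arm", "kwargs": {"rows": [{"tx": 0, "ty": 0, "tz": -0.01, "ax": 0, "ay": 0, "az": 0, "jaw": 255}, {"tx": 0, "ty": 0, "tz": -0.015, "ax": 0, "ay": 0, "az": 0, "jaw": 255}, {"tx": 0, "ty": 0, "tz": -0.02, "ax": 0, "ay": 0, "az": 0, "jaw": 255}, {"tx": 0, "ty": 0, "tz": -0.02, "ax": 0, "ay": 0, "az": 0, "jaw": 255}, {"tx": 0, "ty": 0, "tz": -0.02, "ax": 0, "ay": 0, "az": 0, "jaw": 255}, {"tx": 0, "ty": 0, "tz": -0.02, "ax": 0, "ay": 0, "az": 0, "jaw": 255}, {"tx": 0, "ty": 0, "tz": -0.02, "ax": 0, "ay": 0, "az": 0, "jaw": 255}, {"tx": 0, "ty": 0, "tz": -0.02, "ax": 0, "ay": 0, "az": 0, "jaw": 255}, {"tx": 0, "ty": 0, "tz": -0.015, "ax": 0, "ay": 0, "az": 0, "jaw": 255}, {"tx": 0, "ty": 0, "tz": -0.005, "ax": 0, "ay": 0, "az": 0, "jaw": 255}, {"tx": 0, "ty": 0, "tz": 0, "ax": 0, "ay": 0, "az": 0, "jaw": 255}]}}

```text
time: 6.5
tool_pos: [0.4954, 0.3788, 0.2681]
tool_rot: [0.002, 0.704, 0.711, 0.005]
contact_force: [0.2, -0.0, -0.7]
gripper_width: 0.292
```

```bash
python3 -c "
from h import *
grab('scene','pics/s6.png')
togo([.52,.07,.26])"
```

```text
t 6.55 p [0.4953 0.3788 0.2676] w 0.28605650290941376 F [ 0.1348  0.0847 -0.0583] q [ 0.5338  0.0237  1.5824 -0.0005  1.5251  0.5238]
jaw axis [0.9999 0.01   0.0092] zaxis [ 0.0091  0.0049 -0.9999] rotvec to go(deg, tool) [ 0.5268 -0.2739 -0.    ]
tool shift [-0.3091  0.0215  0.0063]
```

View pics/s6.png

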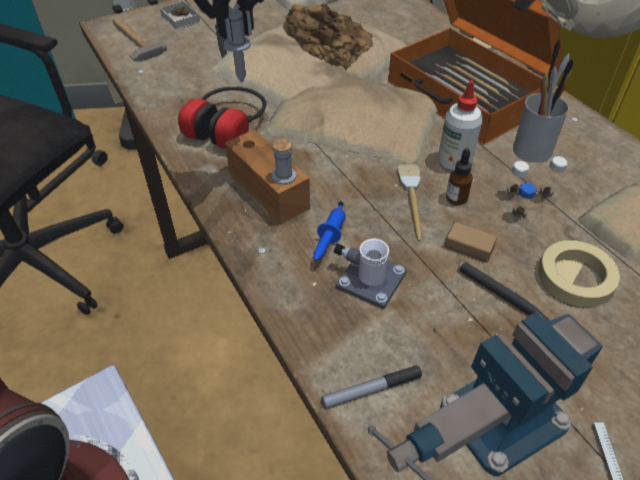

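The fork post hangs upright in the gripper (foot at 241,80), the left well is empty and the disc post undisturbed. Foot is at z≈0.19, clear of the disc top at 0.134. Carrying over.

Emit:
{"fn": "move_arm", "kwargs": {"rows": [{"tx": -0.015, "ty": 0.001, "tz": -0.001, "ax": 0.3, "ay": -0.2, "az": 0, "jaw": 255}, {"tx": -0.025, "ty": 0.0018, "tz": -0.001, "ax": 0, "ay": 0, "az": 0, "jaw": 255}, {"tx": -0.03, "ty": 0.002, "tz": -0.001, "ax": 0, "ay": 0, "az": 0, "jaw": 255}, {"tx": -0.03, "ty": 0.002, "tz": -0.001, "ax": 0, "ay": 0, "az": 0, "jaw": 255}, {"tx": -0.03, "ty": 0.002, "tz": -0.001, "ax": 0, "ay": 0, "az": 0, "jaw": 255}, {"tx": -0.03, "ty": 0.002, "tz": -0.001, "ax": 0, "ay": 0, "az": 0, "jaw": 255}, {"tx": -0.03, "ty": 0.002, "tz": -0.001, "ax": 0, "ay": 0, "az": 0, "jaw": 255}, {"tx": -0.03, "ty": 0.002, "tz": 0, "ax": 0, "ay": 0, "az": 0, "jaw": 255}, {"tx": -0.025, "ty": 0.002, "tz": 0, "ax": 0, "ay": 0, "az": 0, "jaw": 255}, {"tx": -0.02, "ty": 0.001, "tz": 0, "ax": 0, "ay": 0, "az": 0, "jaw": 255}, {"tx": -0.01, "ty": 0.001, "tz": 0, "ax": 0, "ay": 0, "az": 0, "jaw": 255}, {"tx": 0, "ty": 0, "tz": 0, "ax": 0, "ay": 0, "az": 0, "jaw": 255}]}}

```text
time: 7.75
tool_pos: [0.5088, 0.0827, 0.2575]
tool_rot: [-0.006, 0.704, 0.71, -0.014]
contact_force: [0.3, 0.2, -0.2]
gripper_width: 0.288
```

```bash
python3 -c "
from h import *
grab('scene','pics/s7.png');grab('top','pics/t7.png')
togo([.52,.07,.21])"
```

```text
t 7.85 p [0.5088 0.0841 0.2577] w 0.2867265078902191 F [ 0.0636  0.4244 -1.5189] q [ 0.025  -0.2065  1.8143 -0.0102  1.5614  0.016 ]
jaw axis [ 0.9996  0.0091 -0.0275] zaxis [-0.0274 -0.0109 -0.9996] rotvec to go(deg, tool) [-1.5748  0.6102 -0.    ]
tool shift [-0.0137  0.0123  0.0476]
```

View pics/s7.png

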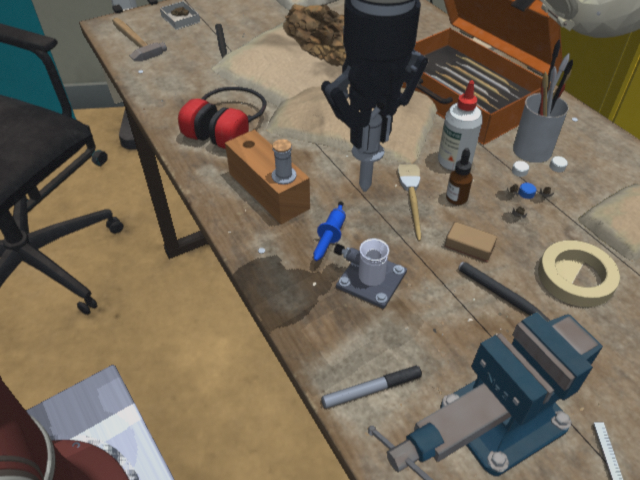

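Post hangs straight, foot at scene (366,185). The tilt is 1.7°; correcting tilt and position.

Emit:
{"fn": "move_arm", "kwargs": {"rows": [{"tx": -0.005, "ty": 0.004, "tz": 0, "ax": -1.0, "ay": 0.4, "az": 0, "jaw": 255}, {"tx": -0.005, "ty": 0.004, "tz": 0.004, "ax": -0.4, "ay": 0.2, "az": 0, "jaw": 255}, {"tx": -0.003, "ty": 0.002, "tz": 0.004, "ax": 0, "ay": 0, "az": 0, "jaw": 255}, {"tx": 0, "ty": 0, "tz": 0.004, "ax": 0, "ay": 0, "az": 0, "jaw": 255}, {"tx": 0, "ty": 0, "tz": 0, "ax": 0, "ay": 0, "az": 0, "jaw": 255}]}}

```text
time: 8.35
tool_pos: [0.5195, 0.0728, 0.2441]
tool_rot: [-0.001, 0.702, 0.712, -0.0]
contact_force: [-0.3, 0.1, 0.0]
gripper_width: 0.287
```

```bash
python3 -c "
from h import *
grab('top','pics/t8.png');manip.grab_frame('top');grab('scene','pics/s8.png');grab('top','pics/t8.png')
togo([.52,.07,.2])"
python3 crop.py pics/s8.png 320 100 100 160 4 pics/c9.png;python3 crop.py pics/t8.png 310 140 110 110 5 pics/c10.png
```

```text
t 8.55 p [0.5199 0.0728 0.2453] w 0.288513823039632 F [ 0.3757 -0.1191 -1.0231] q [-0.0034 -0.1973  1.8268  0.0013  1.512  -0.0172]
jaw axis [0.9999 0.0137 0.0001] zaxis [ 0.0001  0.0013 -1.    ] rotvec to go(deg, tool) [ 0.0073 -0.0738  0.    ]
tool shift [-0.0029  0.      0.0453]
```

View pics/c9.png

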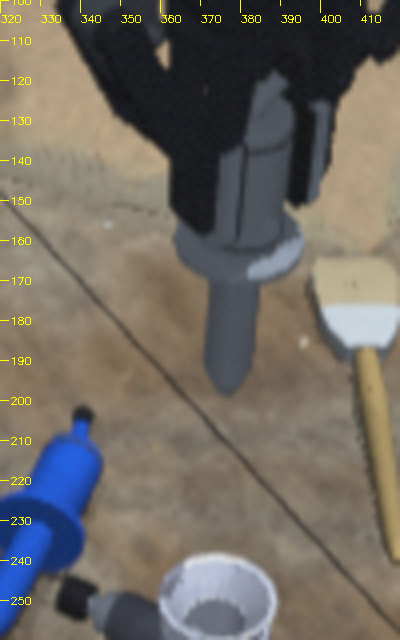

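View pics/c10.png

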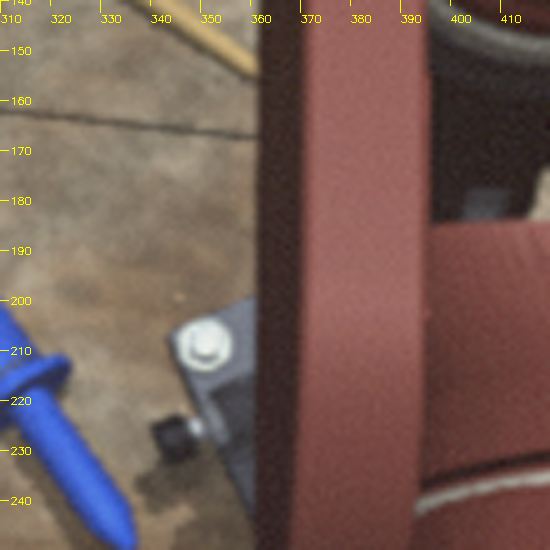

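```bash
python3 -c "
from h import *
g=load('pics/s8.png')
for z in (.169,.18,.21,.234): print(z,proj(g,[.5198,.0728,z])+.5,proj(g,[.5198,.0698,z])+.5)
print(proj(g,[.5198,.0698,.07])+.5, onz(g,376.2,197.3,.169),onz(g,377,187.5-.5,.18))
" 
```

```text
0.169 [378.1365 197.6819] [379.5896 198.9911]
0.18 [378.7007 191.4687] [380.1703 192.7776]
0.21 [380.3011 173.8463] [381.8174 175.1529]
0.234 [381.6503 158.9888] [383.2062 160.2916]
[374.8575 249.6271] [0.5181 0.0737 0.169 ] [0.5232 0.0796 0.18  ]
```

Top view is blocked by the arm. In the scene view the hanging shaft sits about 1.3 px left of where it should be relative to the rim, so I'll bias slightly towards +x/−y, descend to just above the rim and recheck.

Emit:
{"fn": "move_arm", "kwargs": {"rows": [{"tx": -0.002, "ty": 0.0003, "tz": 0.015, "ax": 0, "ay": 0, "az": 0, "jaw": 255}, {"tx": -0.001, "ty": 0.0003, "tz": 0.02, "ax": 0, "ay": 0, "az": 0, "jaw": 255}, {"tx": 0, "ty": 0, "tz": 0.02, "ax": 0, "ay": 0, "az": 0, "jaw": 255}, {"tx": 0, "ty": 0, "tz": 0.01, "ax": 0, "ay": 0, "az": 0, "jaw": 255}, {"tx": 0, "ty": 0, "tz": 0.004, "ax": 0, "ay": 0, "az": 0, "jaw": 255}, {"tx": 0, "ty": 0, "tz": 0.001, "ax": 0, "ay": 0, "az": 0, "jaw": 255}, {"tx": 0, "ty": 0, "tz": 0, "ax": 0, "ay": 0, "az": 0, "jaw": 255}]}}

```text
time: 9.25
tool_pos: [0.5208, 0.0697, 0.1711]
tool_rot: [0.0, 0.702, 0.712, 0.001]
contact_force: [-0.7, -0.2, -0.0]
gripper_width: 0.286
```

```bash
python3 -c "
from h import *
manip.grab_frame('top');g=grab('scene','pics/s9.png')
togo([.5205,.069,.13])
p=manip.state()['tool_pos']
for z in (p[2]-.0766,p[2]-.0646,p[2]-.02): print(z,proj(g,[p[0],p[1],z])+.5)"
python3 crop.py pics/s9.png 320 150 100 130 5 pics/c11.png
```

```text
t 9.35 p [0.5212 0.0697 0.1717] w 0.29087596488910555 F [-0.0062  0.4369 -0.7979] q [-0.0093 -0.1441  1.9043  0.0012  1.3788 -0.0238]
jaw axis [0.9999 0.0143 0.0026] zaxis [ 0.0026  0.0011 -1.    ] rotvec to go(deg, tool) [ 0.1514 -0.062   0.    ]
tool shift [-0.0007 -0.0008  0.0417]
0.09507423140950319 [376.7985 237.2751]
0.10707423140950319 [377.361  231.3465]
0.1516742314095032 [379.5606 208.1598]
```

View pics/c11.png

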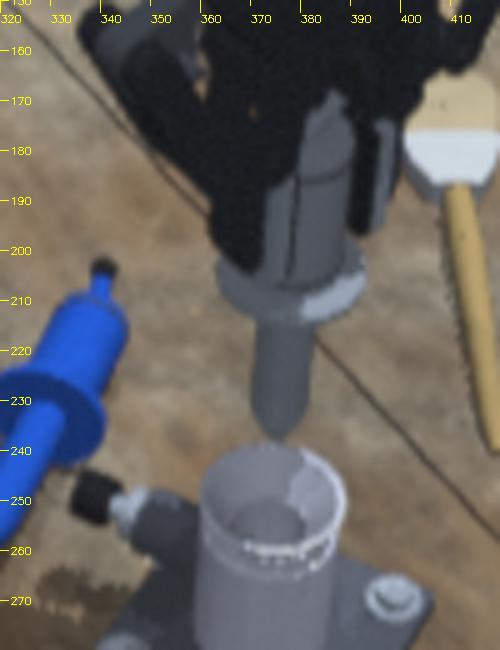

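Foot tip at (375.4,238), heading for the rim centre (374.3,249.6), and aligned in row too. Descending into the mouth.

Emit:
{"fn": "move_arm", "kwargs": {"rows": [{"tx": 0, "ty": 0, "tz": 0.008, "ax": 0.1, "ay": 0, "az": 0, "jaw": 255}, {"tx": 0, "ty": 0, "tz": 0.01, "ax": 0, "ay": 0, "az": 0, "jaw": 255}, {"tx": 0, "ty": 0, "tz": 0.01, "ax": 0, "ay": 0, "az": 0, "jaw": 255}, {"tx": 0, "ty": 0, "tz": 0.007, "ax": 0, "ay": 0, "az": 0, "jaw": 255}, {"tx": 0, "ty": 0, "tz": 0.004, "ax": 0, "ay": 0, "az": 0, "jaw": 255}, {"tx": 0, "ty": 0, "tz": 0.002, "ax": 0, "ay": 0, "az": 0, "jaw": 255}]}}

```text
time: 9.95
tool_pos: [0.5221, 0.0698, 0.1286]
tool_rot: [0.001, 0.702, 0.712, 0.002]
contact_force: [0.0, 0.6, -1.3]
gripper_width: 0.286
```

```bash
python3 -c "
from h import *
manip.grab_frame('top');g=grab('scene','pics/s10.png')
togo([.5205,.069,.0866])
s=manip.state();print(s['contact_force'],s['ft_torque'])"
python3 crop.py pics/s10.png 320 150 100 130 5 pics/c12.png
```

```text
t 10.05 p [0.5222 0.0698 0.1289] w 0.2874000209318057 F [-0.1266 -0.3004 -0.5066] q [-0.0091 -0.0991  1.9381  0.0012  1.2991 -0.0238]
jaw axis [0.9999 0.0144 0.0035] zaxis [ 0.0035  0.0011 -1.    ] rotvec to go(deg, tool) [ 0.2033 -0.06   -0.    ]
tool shift [-0.0008 -0.0018  0.0423]
[-0.1266 -0.3004 -0.5066] [ 0.0019  0.0095 -0.0301]
```

View pics/c12.png

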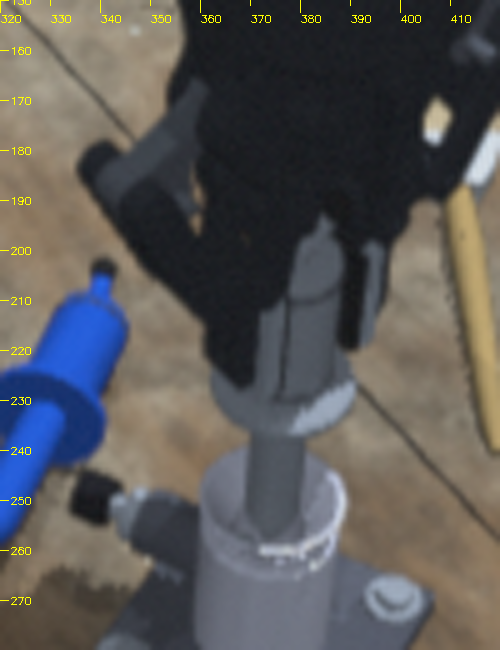

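Shaft is inside the mouth with no contact force. Nudging 1.5 mm in −x and going on towards the plunger.

Emit:
{"fn": "move_arm", "kwargs": {"rows": [{"tx": 0, "ty": -0.0015, "tz": 0.004, "ax": 0.2, "ay": 0, "az": 0, "jaw": 255}, {"tx": 0, "ty": 0, "tz": 0.006, "ax": 0, "ay": 0, "az": 0, "jaw": 255}, {"tx": 0, "ty": 0, "tz": 0.006, "ax": 0, "ay": 0, "az": 0, "jaw": 255}, {"tx": 0, "ty": 0, "tz": 0.004, "ax": 0, "ay": 0, "az": 0, "jaw": 255}]}}

```text
time: 10.45
tool_pos: [0.5232, 0.069, 0.1106]
tool_rot: [0.003, 0.702, 0.712, 0.002]
contact_force: [-0.8, -1.9, 7.4]
gripper_width: 0.291
```

```bash
python3 -c "
from h import *
togo([.5205,.069,.0866])
s=manip.state();print(s['contact_force'],s['ft_torque'])"
```

```text
t 10.45 p [0.5232 0.069  0.1106] w 0.2912166509653423 F [-0.7814 -1.8901  7.3981] q [-0.0094 -0.0775  1.9508 -0.0011  1.2617 -0.0238]
jaw axis [0.9999 0.0147 0.0066] zaxis [ 0.0066 -0.0011 -1.    ] rotvec to go(deg, tool) [ 0.3784  0.0678 -0.    ]
tool shift [ 0.0001 -0.0029  0.024 ]
[-0.7814 -1.8901  7.3981] [-0.4543  0.2551 -0.0439]
```

Plunger contact felt (7 N up, 2 N in −y). Correcting the x drift and pushing on.

Emit:
{"fn": "move_arm", "kwargs": {"rows": [{"tx": 0, "ty": -0.002, "tz": 0.004, "ax": 0.4, "ay": 0, "az": 0, "jaw": 255}, {"tx": 0, "ty": -0.001, "tz": 0.005, "ax": 0.1, "ay": 0, "az": 0, "jaw": 255}, {"tx": 0, "ty": -0.0005, "tz": 0.005, "ax": 0.1, "ay": 0, "az": 0, "jaw": 255}]}}

```text
time: 10.75
tool_pos: [0.5234, 0.068, 0.1015]
tool_rot: [0.002, 0.702, 0.712, -0.0]
contact_force: [-3.2, -0.2, 6.8]
gripper_width: 0.291
```

```bash
python3 -c "
from h import *
togo([.5205,.069,.0866])
s=manip.state();print(s['contact_force'],s['ft_torque'])"
```

```text
t 10.75 p [0.5234 0.068  0.1015] w 0.2910381233808583 F [-3.2114 -0.1832  6.8058] q [-0.0101 -0.0638  1.9542 -0.0033  1.248  -0.0238]
jaw axis [0.9999 0.0147 0.0031] zaxis [ 0.0032 -0.0031 -1.    ] rotvec to go(deg, tool) [ 0.1797  0.1825 -0.    ]
tool shift [ 0.0011 -0.0029  0.0149]
[-3.2114 -0.1832  6.8058] [-0.098   0.7184 -0.041 ]
```

Emit:
{"fn": "move_arm", "kwargs": {"rows": [{"tx": 0, "ty": -0.004, "tz": 0.003, "ax": 0.1, "ay": 0.1, "az": 0, "jaw": 255}, {"tx": 0, "ty": -0.002, "tz": 0.004, "ax": 0.1, "ay": 0.1, "az": 0, "jaw": 255}, {"tx": 0, "ty": 0, "tz": 0.004, "ax": 0.1, "ay": 0, "az": 0, "jaw": 255}]}}

```text
time: 11.05
tool_pos: [0.5207, 0.0669, 0.0929]
tool_rot: [0.003, 0.702, 0.712, 0.002]
contact_force: [-0.4, -0.2, 4.5]
gripper_width: 0.287
```

```bash
python3 -c "
from h import *
togo([.5205,.069,.0866])
s=manip.state();print(s['contact_force'],s['ft_torque'])"
```

```text
t 11.05 p [0.5207 0.0669 0.0929] w 0.28686302313328904 F [-0.3573 -0.2313  4.5233] q [-0.0133 -0.0622  1.9685 -0.0017  1.2285 -0.0272]
jaw axis [0.9999 0.0145 0.0067] zaxis [ 0.0067 -0.0017 -1.    ] rotvec to go(deg, tool) [0.3845 0.1011 0.    ]
tool shift [ 0.0022 -0.0002  0.0063]
[-0.3573 -0.2313  4.5233] [-0.2426 -0.1361  0.0302]
```

Emit:
{"fn": "move_arm", "kwargs": {"rows": [{"tx": 0.0008, "ty": -0.0005, "tz": 0.004, "ax": 0.3, "ay": 0, "az": 0, "jaw": 255}, {"tx": 0, "ty": -0.0005, "tz": 0.004, "ax": 0.1, "ay": 0, "az": 0, "jaw": 255}, {"tx": 0, "ty": -0.0005, "tz": 0.004, "ax": 0, "ay": 0, "az": 0, "jaw": 255}]}}

```text
time: 11.35
tool_pos: [0.5216, 0.067, 0.0855]
tool_rot: [0.002, 0.702, 0.712, -0.0]
contact_force: [-9.1, -1.8, 34.8]
gripper_width: 0.289
```

```bash
python3 -c "
from h import *
togo([.5205,.069,.0866])
s=manip.state();print(s['contact_force'],s['ft_torque'])"
```

```text
t 11.35 p [0.5216 0.067  0.0855] w 0.28917925442073367 F [-9.0851 -1.8075 34.806 ] q [-0.0121 -0.0469  1.9674 -0.0034  1.2191 -0.0255]
jaw axis [0.9999 0.0146 0.0019] zaxis [ 0.0019 -0.0032 -1.    ] rotvec to go(deg, tool) [0.1061 0.1832 0.    ]
tool shift [ 0.002  -0.0011 -0.0011]
[-9.0851 -1.8075 34.806 ] [-0.3781  2.4081  0.0355]
```

Floor reached: TCP z 0.0855 against an expected 0.0866, 35 N up. Easing off and looking.

Emit:
{"fn": "move_arm", "kwargs": {"rows": [{"tx": 0, "ty": -0.0005, "tz": 0, "ax": 0, "ay": 0, "az": 0, "jaw": 255}]}}

```text
time: 11.45
tool_pos: [0.521, 0.067, 0.0862]
tool_rot: [0.001, 0.702, 0.712, -0.001]
contact_force: [1.8, -2.7, -1.9]
gripper_width: 0.287
```

```bash
python3 -c "
from h import *
manip.grab_frame('top');g=grab('scene','pics/s11.png')
togo([.5205,.069,.0866])
for z in (.072,.076):print(proj(g,[.5198,.0698,z])+.5)"
python3 crop.py pics/s11.png 320 180 100 130 5 pics/c13.png
```

```text
t 11.55 p [0.521  0.067  0.0861] w 0.2930123136188686 F [-1.786  -3.2993  9.657 ] q [-0.012  -0.0484  1.9678 -0.0035  1.2212 -0.0256]
jaw axis [0.9999 0.0148 0.0009] zaxis [ 0.001  -0.0033 -1.    ] rotvec to go(deg, tool) [ 0.0528  0.1891 -0.    ]
tool shift [ 0.002  -0.0005 -0.0005]
[374.9451 248.6895]
[375.1213 246.8047]
```

View pics/c13.png

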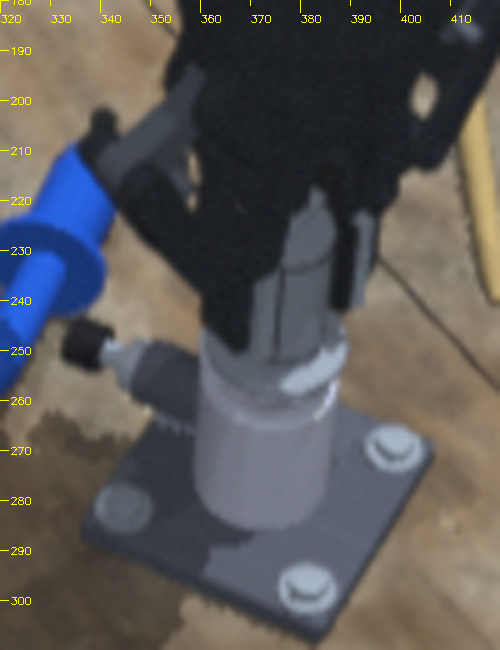

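Post seated: flange just above the rim (row ~257) and the black knob pushed outward from x≈341 to 337. Releasing.

Emit:
{"fn": "move_arm", "kwargs": {"rows": [{"tx": 0, "ty": 0, "tz": 0, "ax": 0, "ay": 0, "az": 0, "jaw": 0}, {"tx": 0, "ty": 0, "tz": 0, "ax": 0, "ay": 0, "az": 0, "jaw": 0}, {"tx": 0, "ty": 0, "tz": 0, "ax": 0, "ay": 0, "az": 0, "jaw": 0}, {"tx": 0, "ty": 0, "tz": 0, "ax": 0, "ay": 0, "az": 0, "jaw": 0}, {"tx": 0, "ty": 0, "tz": 0, "ax": 0, "ay": 0, "az": 0, "jaw": 0}, {"tx": 0, "ty": 0, "tz": 0, "ax": 0, "ay": 0, "az": 0, "jaw": 0}, {"tx": 0, "ty": 0, "tz": 0, "ax": 0, "ay": 0, "az": 0, "jaw": 0}, {"tx": 0, "ty": 0, "tz": 0, "ax": 0, "ay": 0, "az": 0, "jaw": 0}]}}

```text
time: 12.35
tool_pos: [0.5159, 0.0691, 0.0801]
tool_rot: [-0.004, 0.702, 0.712, -0.004]
contact_force: [0.4, -1.1, 0.9]
gripper_width: 0.999
```

```bash
python3 -c "
from h import *
g=grab('scene','pics/s12.png')
togo([.5205,.069,.0866])"
python3 crop.py pics/s12.png 320 160 110 150 4 pics/c14.png
```

```text
t 12.4 p [0.5159 0.069  0.0801] w 0.9981502029868896 F [-0.4345  0.446   0.5866] q [-0.0106 -0.0442  1.9748  0.0011  1.2221 -0.0255]
jaw axis [ 0.9998  0.0146 -0.0112] zaxis [-0.0112  0.0011 -0.9999] rotvec to go(deg, tool) [-0.6398 -0.0749  0.    ]
tool shift [-0.0001  0.0045 -0.0065]
```

View pics/c14.png

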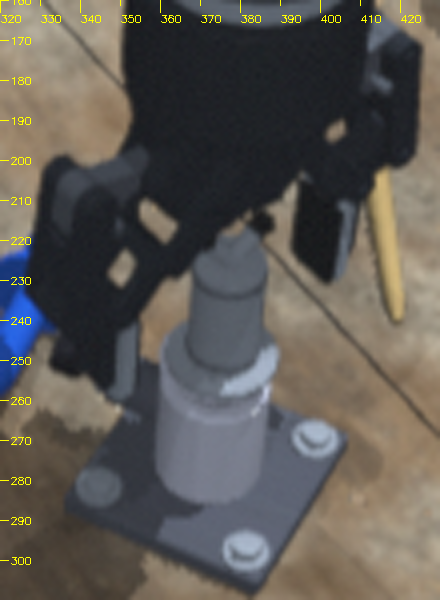

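Jaws are open and the post stands on its own. Retreating straight up.

Emit:
{"fn": "move_arm", "kwargs": {"rows": [{"tx": 0, "ty": 0.002, "tz": -0.008, "ax": -0.4, "ay": 0, "az": 0, "jaw": 0}, {"tx": 0, "ty": 0, "tz": -0.015, "ax": 0, "ay": 0, "az": 0, "jaw": 0}, {"tx": 0, "ty": 0, "tz": -0.02, "ax": 0, "ay": 0, "az": 0, "jaw": 0}, {"tx": 0, "ty": 0, "tz": -0.025, "ax": 0, "ay": 0, "az": 0, "jaw": 0}, {"tx": 0, "ty": 0, "tz": -0.025, "ax": 0, "ay": 0, "az": 0, "jaw": 0}, {"tx": 0, "ty": 0, "tz": -0.025, "ax": 0, "ay": 0, "az": 0, "jaw": 0}, {"tx": 0, "ty": 0, "tz": -0.025, "ax": 0, "ay": 0, "az": 0, "jaw": 0}, {"tx": 0, "ty": 0, "tz": -0.02, "ax": 0, "ay": 0, "az": 0, "jaw": 0}, {"tx": 0, "ty": 0, "tz": -0.01, "ax": 0, "ay": 0, "az": 0, "jaw": 0}, {"tx": 0, "ty": 0, "tz": 0, "ax": 0, "ay": 0, "az": 0, "jaw": 0}]}}

```text
time: 13.4
tool_pos: [0.5198, 0.0688, 0.2726]
tool_rot: [0.002, 0.702, 0.712, 0.003]
contact_force: [0.6, -0.3, 0.1]
gripper_width: 1.0
```

```bash
python3 -c "
from h import *
g=grab('scene','pics/s13.png')
togo([.5205,.069,.0866])
for z in (.072,.076,.122,.140):print(z,proj(g,[.5198,.0698,z])+.5)"
python3 crop.py pics/s13.png 310 180 110 130 5 pics/c15.png
```

```text
t 13.45 p [0.5196 0.0688 0.2717] w 0.9994080159373098 F [-0.463  -0.2679  0.2023] q [-0.011  -0.217   1.8002  0.0013  1.5515 -0.0256]
jaw axis [0.9999 0.0145 0.0069] zaxis [ 0.0069  0.0012 -1.    ] rotvec to go(deg, tool) [ 0.3977 -0.0652  0.    ]
tool shift [-0.0001 -0.0004  0.1851]
0.072 [374.9451 248.6895]
0.076 [375.1213 246.8047]
0.122 [377.238  224.1548]
0.14 [378.1147 214.7731]
```

View pics/c15.png

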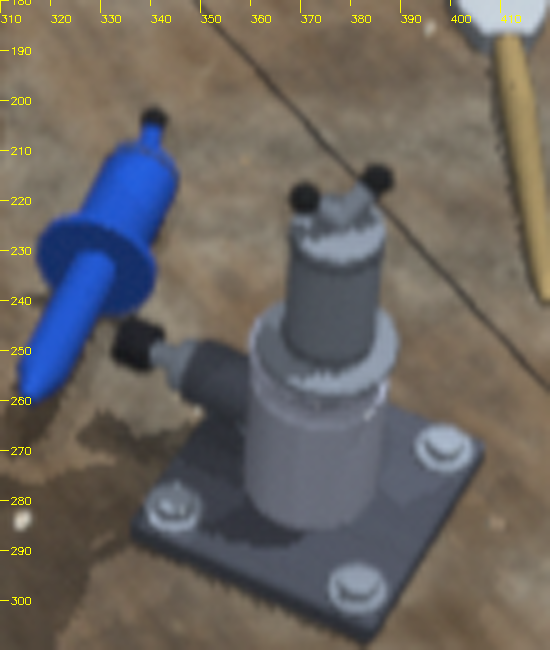

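View pics/s13.png

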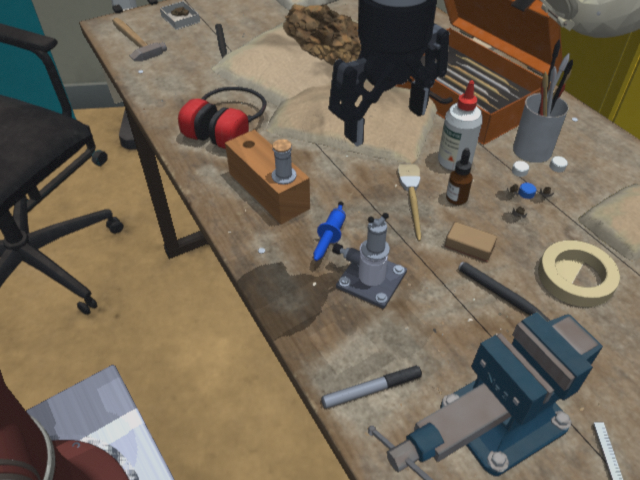

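The fork post stands upright in the holder: flange centre at (374.6,247.5) against a predicted home position of (375.1,246.8), and prong midpoint at (378.2,217.5) against about (378,216.6). The knob is pushed out, the disc post is still in its well, and the gripper is clear. Handing in.

```bash
python3 -c "
from h import *
print(manip.job_done())"
```

```text
the job is handed in; nothing more can be done
None
```

The fork post is out of the block and in the metal holder, pushed past the plunger down to the floor of the bore. I let go, backed the arm away and handed the job in at about 13.5 s.

**Last checks that agreed:**
- **Depth:** the post bottomed at TCP z 0.0855 m, where I expected 0.0866 m, with 35 N pushing back. That is the highest force I read.
- **Fit:** in the final picture, the flange and prong tips lie within about 1 px of where a fully home, upright post should be.
- **Plunger:** its knob has moved outward by about 2 px, as it should with the shaft beside it.
- **Clear of the robot:** the gripper is open, about 190 mm above its release height, with no contact force.
- **Disc post:** it is still in its well.

**What failed or was weaker:**
- **Blue look-alike fell:** between my first and second pictures, the blue post toppled. It now lies on the work surface close to the holder's knob. I read no contact force, and I think it tipped off its narrow foot by itself, but I didn't see it happen.
- **One view only at the end:** the arm blocked the top camera over the holder, so the final position check comes from the scene camera alone.
- **Sideways load:** x drifted by up to 3 mm while pushing down, so the post pressed on the bore wall with a few newtons until I corrected it. The sideways force reached 9 N when it bottomed.

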